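# Set the bar gap of a desk creasing press with a gauge blade

### The arm

A 6-joint arm with a two-finger parallel gripper is mounted at the origin on the work surface; the furniture and walls round the work are solid. World frame = base frame: x ahead of the robot, y to its left, z up, the work surface at z = 0. Lengths are in m, angles in rad, forces in N, time in s.
With the tool pointing down it reaches from about 0.275 to 0.85 m from the base axis. Payload 19 kg.
Tool frame: the origin (TCP) lies at the very end of the fingers, on their centre line; the grasp point (between the pads) lies 19 mm behind it (r.tcp_to_grasp is the distance from the TCP to the grasp point, in m); z points along the fingers, y is the line along which they close (so a half turn about z gives the same grasp; the last joint's range is limited). The gripper opens to 85 mm and grips with 20 to 120 N. Pads are 22 mm wide; open, the fingers measure 114 mm over their backs; the gripper's body (76 mm by 85 mm) begins 54 mm behind the grasp point. The pads swing forward as they close: fully open they stand 13 mm farther back than shut.
Start: joints at [-1.346, 0.15, 1.437, -0, 1.554, -0.134], TCP at [0.202, -0.538, 0.199] pointing down, gripper open.
Joint ranges: [-2.8, 2.8], [-0.68, 2.1], [0.12, 2.68], [-1.39, 4.53], [0.16, 2.79], [-2.81, 2.81]. Speed limits (rad/s): [1.89, 1.89, 2.22, 3.01, 3.01, 3.01].

### API

Orientations are given as [roll, pitch, yaw] about the fixed x, y, z axes, in that order (R = Rz(yaw) Ry(pitch) Rx(roll)).
In Python, from workcell import r, capture gives the robot as it stands.
- The arm moves only by the tool play_rows, never from a script. Its argument "targets" is a list of rows, each a list of 2 entries, a list of its own where there are three numbers: the shift along the tool's x, y, z in m, then the turn, a rotation vector about the tool's x, y, z in units of 5 degrees (1.0 is 5 degrees). In form: [[[dx, dy, dz], [rx, ry, rz]], ...]. A call has 1 to 20 rows; each row is the pose to reach, as a shift and turn from the pose commanded when the call began, along the tool's axes at that moment; what a row does not reach only later rows make up. A row lasts 1/10 s, in which the tool goes at most 50 mm and 8.59 degrees, less where a joint would pass 70% of its speed; a pose out of reach is approached as far as the arm can. A call with a gripper value outside its range is refused whole. "grip" is the closure, from 0 (fully open) to 1 (shut), set as the call begins (left out, the last holds). The fingers move at their own pace and stop on an object; the grip force is fixed at half the most. Time passes only in rows, so rows that repeat a pose let the fingers close. It gives the time, the measured TCP pose, the force, the opening and the grip force at its end, in the units of the state.
- r.observe(): the state, without advancing time (a new reading comes with each control period).
- capture(name): name is "scene" or "top"; returns a dict with "pixels" (384x512x3 uint8, blue, green, red), "depth" (384x512 float32, m along the optical axis (not along the pixel's ray), 0 where there is no reading), "fx", "fy", "cx", "cy" (pixels), "k1" (the pictures are not rectified: a ray, as slopes to the right and down, at radius r is drawn at 1 + k1 r^2 times it, then the intrinsics apply), "rvec" (rotation vector, rad) and "tvec" (3), from world to camera coordinates, as OpenCV has them. Camera axes: x right, y down, z forward; pixel columns grow to the right and rows downward; lengths in m; the calibration is good to about 2 mm. A picture is of the moment at which its call begins.
- r.hand_in(): hands the job in; it is judged then, once.
The state is a dict: "time_s": time; "q": joint angles; "joint_vel": joint speeds; "joint_efforts": joint torques, N m; "tool_pos": TCP position; "tool_rot": TCP orientation; "force": force on the tool from outside, world axes, zero at the start; "wrist_torque": the same for the moment, N m; "grip_width": finger opening in m; "grasp_force": force on a finger pad.
Only numpy, scipy, OpenCV 4.12 (cv2) and the standard library are available. Lean on these libraries where they do the work, as an engineer would, in place of code of your own. Each camera call takes 0.05 s, during which the arm holds its last target. There are 200 camera calls.

### The job

Set the gap of the small creasing press on the desk with the red-handled gauge: slide its blade flat on the table under the press bar until its tip is past the middle of the bar, and let go of it. Turn the black knob on top clockwise until the sprung bar just drags on the blade without clamping it hard, then draw the gauge out and lay it flat on the desk, off the press, with the knob left as set. Leave the blue-handled gauge, the ink bottle and the card case where they are.

Things in the scene. Friction and masses are not known exactly. Their poses are not given: they have to be found in the camera images.
- press: Grey creasing press, fixed; origin on the desk under the middle of its bar, z up, x from feed table through the gap to the back. Blades enter from -x along +x. Two 16 mm posts at x 0, y -55 and +55 mm carry a crosshead 40 mm in x, 142 in y, 78 to 96 mm above the desk; below it an aluminium carriage and, sprung under that, the dark steel press bar (24 mm in x, 88 in y, 12 high).
- table_top (a point): Point on the flat feed table under the middle of the bar, 20 mm above the desk. The table runs from press x = -135 to +50 mm and is 150 mm wide.
- bar_edge (a point): Middle of the underside of the dark steel press bar. The gap is its height above the feed table (that is, above 20 mm).
- screw_top (a point): Middle of the top of the knob's black grip bar, on the screw's vertical axis, 138 mm above the desk. The grip bar is 72 mm long, 14 wide and 30 high (108 to 138 mm above the desk), with a white line on one half of its top.
- screw (a joint): Knob angle, rad, growing clockwise from above; stays where left (friction 0.1 N m, stops 0 and 3.0). At angle q the grip bar's long axis is turned 1.4 - q counterclockwise from the press's x. Each rad lowers the bar 6 mm (37.7 mm a turn): empty gap = 19 mm - 6 mm x q, so it meets the 8 mm blade at about 1.83. Starts at 0.3 to 0.95, 5 to 9 mm clear of that blade.
- bar (a joint): How far the bar is pushed up into its carriage, m: 0 hanging free, at most 0.008; spring 2 N per mm. A yellow pin in front shows it. The blade just drags, as wanted, when the bar is pushed up 0.5 to 4 mm (1.5 to 8.5 N), the knob 0.1 to 0.65 rad past first touch; best about 2 mm.
- red_gauge: Gauge to be used, red handle, loose, 0.18 kg, mass centre 17 mm ahead of the origin. Origin on the underside, below the middle of the handle; x along the blade to its tip, z up. Handle 80 mm long (x -40 to +40), 20 wide, 30 high; steel blade 8 mm thick, 30 wide, underside flush with the handle's, tip 150 mm from the origin. Grip the handle from above.
- red_gauge_tip (a point): End of the red-handled gauge's blade, at half its thickness.
- blue_gauge: The other gauge, with blue handle and a 14 mm thick blade, else the same size; not to be used. It and the red one may lie in either place.
- ink_bottle: Dark blue ink bottle with black cap, 62 mm across, 60 mm high; bystander, origin under its centre.
- card_case: Brown leather card case, 65 x 92 x 24 mm; bystander, origin under its centre.
Not all that is in view belongs to the job. Leave any brown look-alike of the red_gauge alone.

How it is judged:
On the way, in this order (a step that is already met when the one before it is completed fails the run):
1. the red gauge's blade lies flat on the feed table under the bar, its tip past the middle of the bar, let go (x of red_gauge_tip in the frame of press above 0 m and y of red_gauge_tip in the frame of press between -0.04 and 0.04 m and z of red_gauge_tip in the frame of press between 0.02 and 0.028 m and angle between red_gauge's own z axis and vertical below 0.06 rad and contact force between the fingers and red_gauge below 0.1 N), for 0.2 s.
2. the bar bears lightly (1 to 9 N) on the blade in the gap, knob still (x of red_gauge_tip in the frame of press above 0 m and contact force between bar and red_gauge between 1 and 9 N and velocity of joint screw between -0.15 and 0.15 rad/s), for 0.3 s.
At the end, for the whole second after the job is handed in: The knob stands where the bar just dragged on the 8 mm blade (angle 1.88 to 2.57, bar gap about 3.6 to 7.7 mm when empty), still; the red-handled gauge is out of the press and lies flat (within 0.06 rad) and at rest on the desk, not touching the press (value of joint screw between 1.88 and 2.57 rad and height (world z) of red_gauge between -0.004 and 0.005 m and angle between red_gauge's own z axis and vertical below 0.06 rad and contact force between red_gauge and press below 0.05 N and linear speed of red_gauge below 0.01 m/s and velocity of joint screw between -0.05 and 0.05 rad/s).
It fails at once if the bar is screwed or knocked hard onto the blade (over 20 N) (contact force between bar and red_gauge above 20 N).
It fails at once if the blue-handled gauge is shifted by more than 30 mm (distance of blue_gauge from where it was at the start of the episode above 0.03 m).
It fails at once if the ink bottle is shifted by more than 30 mm (distance of ink_bottle from where it was at the start of the episode above 0.03 m).
It fails at once if the card case is shifted by more than 30 mm (distance of card_case from where it was at the start of the episode above 0.03 m).
It also fails if it takes over 72 s, if anything falls off the work surface, if the arm or the gripper's body presses on something with over 40 N, if the wrist force passes 120 N, or if a joint passes its speed limit or range.

## Working session

There is one attempt and no reset: what is moved stays moved. The work goes in short steps, Python scripts to look and compute and a tool call to move; the robot and the scene stay as the last step left them, time stands still between calls to the robot, and variables do not carry over. Pictures are saved under pics/ and viewed, at most 10 in all, crops included, and the job is handed in when it is done.

Besides the shell and the picture viewer there is one more tool, called after ">>>" by a JSON object that holds its "api" and its "payload". play_rows: Moves the arm, as the interface text tells. Its arguments: {"type":"object","properties":{"targets":{"type":"array"},"grip":{"type":"number"}},"required":["targets"]}

```bash
mkdir -p pics; ls; cat > h.py <<'E'
import numpy as np, cv2
from workcell import r, capture
def K(c): return np.array([[c['fx'],0,c['cx']],[0,c['fy'],c['cy']],[0,0,1.]])
def D(c): return np.array([c['k1'],0,0,0,0.])
def cam(c):
    R=cv2.Rodrigues(np.array(c['rvec'],float))[0]; t=np.array(c['tvec'],float).reshape(3); return R,t
def ray(c,uv):
    R,t=cam(c); p=cv2.undistortPoints(np.array(uv,float).reshape(-1,1,2),K(c),D(c)).reshape(-1,2)
    d=np.c_[p,np.ones(len(p))]@R; return -R.T@t,d
def onz(c,uv,z):
    o,d=ray(c,uv); return o+d*((z-o[2])/d[:,2])[:,None]
def cloud(c):
    h,w=c['depth'].shape; u,v=np.meshgrid(np.arange(w),np.arange(h))
    o,d=ray(c,np.c_[u.ravel(),v.ravel()]); return (o+d*c['depth'].reshape(-1,1)).reshape(h,w,3)
def proj(c,P):
    R,t=cam(c); return cv2.projectPoints(np.array(P,float).reshape(-1,1,3),cv2.Rodrigues(R)[0],t,K(c),D(c))[0].reshape(-1,2)
E
python3 - <<'E'
from h import *
for n in('scene','top'):
    c=capture(n); cv2.imwrite(f'pics/{n}0.png',c['pixels']); R,t=cam(c); print(n,-R.T@t,R[2],c['fx'],c['k1'])
    np.savez(f'{n}0.npz',**c)
print(r.observe())
E
```

```text
pics
scene [-0.28419972 -1.11037898  1.31340285] [ 0.3904262   0.64168906 -0.66015341] 451.90578543393343 -0.06521576070539624
top [0.31146265 0.07264812 1.3316443 ] [ 0.11091259 -0.02152422 -0.99359705] 402.68568464633387 -0.10101151098601503
{'time_s': 0.1, 'q': array([-1.34597708e+00,  1.50921757e-01,  1.43792120e+00,  6.02174237e-06,
        1.55376624e+00, -1.33994916e-01]), 'joint_vel': array([ 0.00146609, -0.00314309, -0.00147361, -0.00042222, -0.00064212,
       -0.00076009]), 'joint_efforts': array([ 6.12849923e-03, -7.14381552e+01, -5.71787846e+01,  8.03171110e-05,
        7.21036806e-03, -9.63662302e-06]), 'tool_pos': array([ 0.20185394, -0.53815971,  0.19886673]), 'tool_rot': array([-3.14058603e+00, -1.41770999e-04,  3.58813989e-01]), 'force': array([ 0.17057258, -0.19449796,  0.4796586 ]), 'wrist_torque': array([ 0.02154198,  0.02173252, -0.02761337]), 'grasp_force': 0.0, 'grip_width': 0.08541496837941161}
```

View pics/scene0.png

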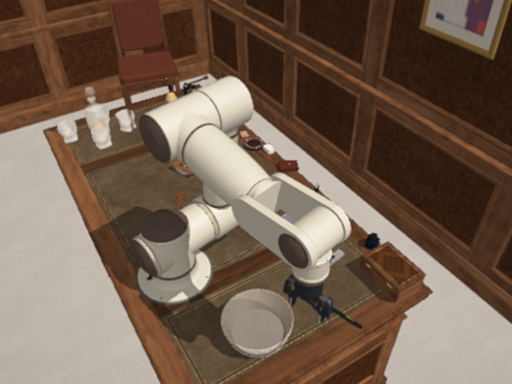

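View pics/top0.png

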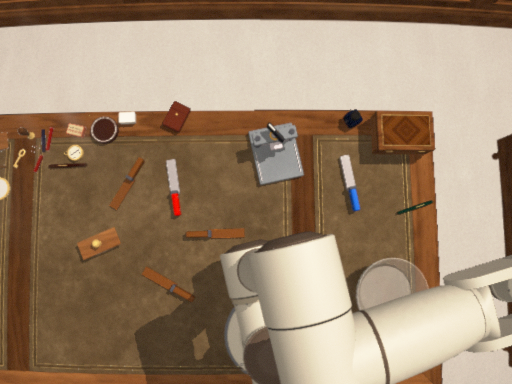

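Candidates for the red gauge (top view): red handle with pale blade (174,188); blue gauge (350,183); brown look-alikes (127,183), (215,234), (167,283). I choose (174,188). The press is at (276,153) with its feed table toward the robot, the ink bottle at (352,118) and the card case at (176,116).

```bash
python3 - <<'E'
from h import *
c=dict(np.load('top0.npz')); im=c['pixels']; P=cloud(c)
hsv=cv2.cvtColor(im,cv2.COLOR_BGR2HSV)
hh,s,v=cv2.split(hsv)
red=(((hh<5)|(hh>175))&(s>200)&(v>150)).astype(np.uint8); red[:, :150]=0; red[:140]=0; red[:,200:]=0
ys,xs=np.nonzero(red); print('red n',len(xs), cv2.minAreaRect(np.c_[xs,ys].astype(np.float32)))
w=((s<50)&(v>150)).astype(np.uint8)[150:200,155:195]; yb,xb=np.nonzero(w); yb+=150;xb+=155
print('blade n',len(xb),cv2.minAreaRect(np.c_[xb,yb].astype(np.float32)))
H=onz(c,np.c_[xs,ys],.03); B=onz(c,np.c_[xb,yb],.008)
for n,Q in(('H',H),('B',B)):
    m,si,an=cv2.minAreaRect((Q[:,:2]*1000).astype(np.float32)); print(n,m,si,an,Q.mean(0))
print('depth z', np.median(P[ys,xs,2]),np.median(P[yb,xb,2]))
d=B.mean(0)-H.mean(0); print('yaw',np.degrees(np.arctan2(d[1],d[0])))
# press: by height from depth
sub=np.zeros(im.shape[:2],bool); sub[115:195,240:310]=1
for lo,hi in((.012,.03),(.085,.102),(.125,.15)):
    m=sub&(P[...,2]>lo)&(P[...,2]<hi); Q=P[m]; rr=cv2.minAreaRect((Q[:,:2]*1000).astype(np.float32)); print(lo,m.sum(),rr,np.median(Q[:,2]))
a=cv2.resize(im[105:225,230:310],None,fx=5,fy=5,interpolation=cv2.INTER_CUBIC)
b=cv2.resize(im[105:225,150:220],None,fx=5,fy=5,interpolation=cv2.INTER_CUBIC)
cv2.imwrite('pics/crop.png',np.hstack([a,b]))
E
```

```text
red n 141 ((175.65000915527344, 204.0499725341797), (20.930362701416016, 6.646804332733154), 81.8698959350586)
blade n 290 ((172.2799835205078, 175.4600067138672), (32.668338775634766, 9.475231170654297), 81.8698959350586)
H (424.9117126464844, 298.0777587890625) (68.60527801513672, 21.585817337036133) 8.746097564697266 [0.42435933 0.29792176 0.03      ]
B (522.3177490234375, 314.2994689941406) (110.45634460449219, 31.659305572509766) 8.82362174987793 [0.52426741 0.3136909  0.008     ]
depth z 0.028578276092474653 0.007136595921623412
yaw 8.969372918082776
0.012 1769 ((595.3134155273438, -29.639266967773438), (186.8522186279297, 150.68569946289062), 11.945513725280762) 0.01972873145170473
0.085 468 ((636.5195922851562, -21.23468017578125), (42.51366424560547, 143.6063232421875), 11.767964363098145) 0.09570564431570716
0.125 116 ((636.7427368164062, -21.127992630004883), (71.38584899902344, 15.414751052856445), 42.42206954956055) 0.13618706706847827
```

View pics/crop.png

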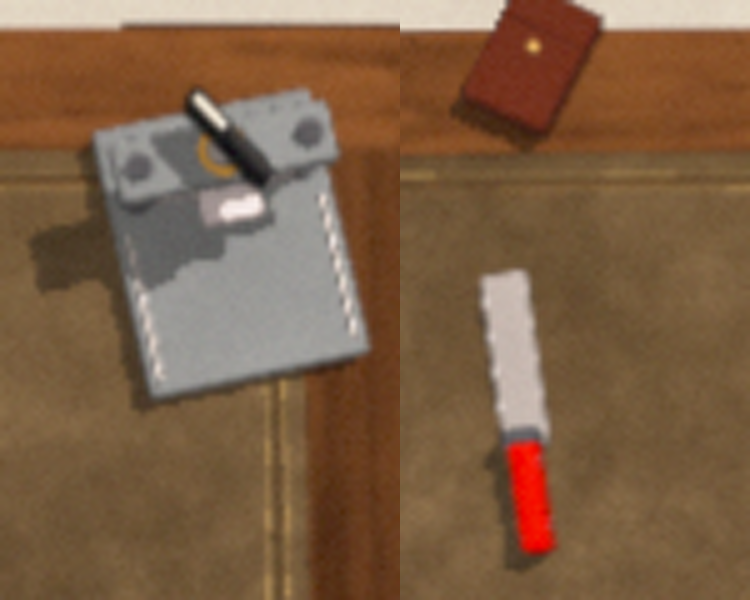

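The crop shows the press with its white-lined black knob and the red-handled gauge with a pale blade, so the choice holds. Gauge origin is about (0.430, 0.299) at yaw 8.8°. Press origin is about (0.637, -0.021) at yaw 11.9°. The knob axis stands at 42.4° in world, so q is about 0.87.

```bash
cat >> h.py <<'E'
from scipy.spatial.transform import Rotation as Ro
G0=np.array([.4297,.2993]);GY=8.8; PO=np.array([.6367,-.0210]);PY=11.85
def off(o,yaw,x,y=0):
    a=np.radians(yaw); return o+np.array([np.cos(a)*x-np.sin(a)*y,np.sin(a)*x+np.cos(a)*y])
def plan(*ts):
    s=r.observe(); R=Ro.from_euler('xyz',s['tool_rot'])
    print('t',round(s['time_s'],2),'pos',np.round(s['tool_pos'],4),'yaw',np.round(np.degrees(s['tool_rot']),2),'w',round(s['grip_width'],4),'F',np.round(s['force'],1),'q',np.round(s['q'],2))
    for x,y,z,yaw in ts:
        T=Ro.from_euler('xyz',[np.pi,0,np.radians(yaw)])
        print(np.round(R.inv().apply(np.array([x,y,z])-s['tool_pos']),4),np.round(np.degrees((R.inv()*T).as_rotvec())/5,3))
E
python3 - <<'E'
from h import *
g=off(G0,GY,.012); print(g)
plan((.202,-.538,.28,20.6),(*g,.28,GY),(*g,.15,GY))
E
```

```text
[0.44155874 0.30113583]
t 0.1 pos [ 0.2019 -0.5382  0.1989] yaw [-1.7994e+02 -1.0000e-02  2.0560e+01] w 0.0854 F [ 0.2 -0.2  0.5] q [-1.35  0.15  1.44  0.    1.55 -0.13]
[ 0.0002 -0.0002 -0.0811] [-0.012 -0.002 -0.008]
[ 0.5192 -0.7017 -0.0804] [-0.012 -0.     2.352]
[ 0.5192 -0.7016  0.0496] [-0.012 -0.     2.352]
```

>>> {"api": "play_rows", "payload": {"targets": [[[0, 0, -0.04], [0, 0, 0]], [[0, 0, -0.08], [0, 0, 0]], [[0.519, -0.702, -0.08], [0, 0, 2.35]], [[0.519, -0.702, -0.08], [0, 0, 2.35]], [[0.519, -0.702, -0.08], [0, 0, 2.35]], [[0.519, -0.702, -0.08], [0, 0, 2.35]], [[0.519, -0.702, -0.08], [0, 0, 2.35]], [[0.519, -0.702, -0.08], [0, 0, 2.35]], [[0.519, -0.702, -0.08], [0, 0, 2.35]], [[0.519, -0.702, -0.08], [0, 0, 2.35]], [[0.519, -0.702, -0.08], [0, 0, 2.35]], [[0.519, -0.702, -0.08], [0, 0, 2.35]], [[0.519, -0.702, -0.08], [0, 0, 2.35]], [[0.519, -0.702, -0.08], [0, 0, 2.35]], [[0.519, -0.702, -0.08], [0, 0, 2.35]], [[0.519, -0.702, -0.08], [0, 0, 2.35]], [[0.519, -0.702, -0.08], [0, 0, 2.35]], [[0.519, -0.702, -0.08], [0, 0, 2.35]], [[0.519, -0.702, -0.08], [0, 0, 2.35]], [[0.519, -0.702, -0.08], [0, 0, 2.35]]], "grip": 0}}

```text
time_s: 2.1
tool_pos: [0.4412, 0.3039, 0.2788]
tool_rot: [-3.142, 0.001, 0.155]
force: [0.5, -0.3, 0.2]
grip_width: 0.0855
grasp_force: 0.0
```

```bash
python3 - <<'E'
from h import *
g=off(G0,GY,.012)
plan((*g,.06,GY),(*g,.006,GY))
E
```

```text
t 2.1 pos [0.4412 0.3039 0.2788] yaw [-1.80e+02  4.00e-02  8.88e+00] w 0.0855 F [ 0.5 -0.3  0.2] q [0.46 0.05 1.38 0.   1.7  1.88]
[1.000e-04 2.800e-03 2.188e-01] [-0.     0.008  0.015]
[1.000e-04 2.800e-03 2.728e-01] [-0.     0.008  0.015]
```

>>> {"api": "play_rows", "payload": {"targets": [[[0, 0.002, 0.04], [0, 0, 0]], [[0, 0.002, 0.08], [0, 0, 0]], [[0, 0.002, 0.12], [0, 0, 0]], [[0, 0.002, 0.16], [0, 0, 0]], [[0, 0.002, 0.19], [0, 0, 0]], [[0, 0.002, 0.21], [0, 0, 0]], [[0, 0.002, 0.225], [0, 0, 0]], [[0, 0.002, 0.24], [0, 0, 0]], [[0, 0.002, 0.25], [0, 0, 0]], [[0, 0.002, 0.26], [0, 0, 0]], [[0, 0.002, 0.267], [0, 0, 0]], [[0, 0.002, 0.272], [0, 0, 0]], [[0, 0.002, 0.272], [0, 0, 0]], [[0, 0.002, 0.272], [0, 0, 0]]]}}

```text
time_s: 3.5
tool_pos: [0.4418, 0.2993, 0.0078]
tool_rot: [-3.141, -0.0, 0.154]
force: [0.4, 0.3, -0.6]
grip_width: 0.0847
grasp_force: 0.0
```

```bash
python3 - <<'E'
from h import *
g=off(G0,GY,.012)
plan((*g,.006,GY))
E
```

```text
t 3.5 pos [0.4418 0.2993 0.0078] yaw [-1.7999e+02 -2.0000e-02  8.8100e+00] w 0.0847 F [ 0.4  0.3 -0.6] q [0.45 0.21 1.78 0.   1.16 1.87]
[ 0.     -0.0018  0.0018] [-0.002 -0.004  0.001]
```

Good. Close, then lift slightly.

>>> {"api": "play_rows", "payload": {"targets": [[[0, -0.002, 0.001], [0, 0, 0]], [[0, -0.002, 0.001], [0, 0, 0]], [[0, -0.002, 0.001], [0, 0, 0]], [[0, -0.002, 0.001], [0, 0, 0]], [[0, -0.002, 0.001], [0, 0, 0]], [[0, -0.002, 0.001], [0, 0, 0]], [[0, -0.002, 0.001], [0, 0, 0]], [[0, -0.002, 0.001], [0, 0, 0]], [[0, -0.002, 0.001], [0, 0, 0]], [[0, -0.002, 0.001], [0, 0, 0]]], "grip": 1}}

```text
time_s: 4.5
tool_pos: [0.4413, 0.3012, 0.0065]
tool_rot: [-3.141, 0.0, 0.154]
force: [0.4, -0.6, 1.2]
grip_width: -0.0001
grasp_force: 0.0
```

```bash
python3 - <<'E'
from h import *
# gauge along tool +12mm ; carry pose: tip at -30 in press -> tcp at -30-150+12
for tip in (-.03,.03): print(tip, off(PO,PY,tip-.138))
a=off(PO,PY,-.06-.138)
plan((*r.observe()['tool_pos'][:2],.107,GY),(*a,.107,PY))
E
```

```text
-0.03 [ 0.47228032 -0.05549883]
0.03 [ 0.53100164 -0.04317782]
t 4.5 pos [0.4413 0.3012 0.0065] yaw [-179.99    0.      8.81] w -0.0001 F [ 0.4 -0.6  1.2] q [0.45 0.21 1.78 0.   1.15 1.87]
[-0.     -0.     -0.1005] [-0.001  0.     0.001]
[-0.054   0.3588 -0.1006] [-0.001  0.    -0.609]
```

The fingers closed on nothing, so I look.

```bash
python3 - <<'E'
from h import *
c=capture('top'); np.savez('top1.npz',**c); p=proj(c,[r.observe()['tool_pos']]);print(p)
s=capture('scene'); np.savez('scene1.npz',**s); p2=proj(s,[r.observe()['tool_pos']]);print(p2)
a=cv2.resize(c['pixels'][140:260,120:240],(600,600),interpolation=cv2.INTER_CUBIC)
cv2.imwrite('pics/t1.png',a)
E
```

```text
[[175.98293147 199.70379368]]
[[236.40035587 187.08124012]]
```

View pics/t1.png

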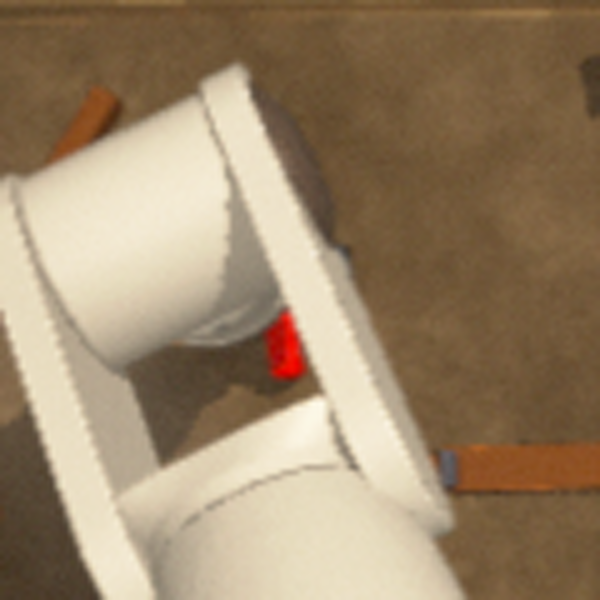

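The red handle end is still near px (177,209), seemingly unmoved under the wrist. I check the fingers in the scene view.

```bash
python3 - <<'E'
from h import *
s=dict(np.load('scene1.npz')); 
a=cv2.resize(s['pixels'][110:250,150:330],(720,560),interpolation=cv2.INTER_CUBIC)
cv2.imwrite('pics/s1.png',a)
c=dict(np.load('top1.npz')); 
for n in ('top0','top1'):
    c=dict(np.load(n+'.npz')); hsv=cv2.cvtColor(c['pixels'],cv2.COLOR_BGR2HSV); hh,S,v=cv2.split(hsv)
    m=((hh<5)|(hh>175))&(S>200)&(v>150); m[:202]=0; m[:,:150]=0; m[:,200:]=0; ys,xs=np.nonzero(m)
    print(n,[(y,xs[ys==y].min(),xs[ys==y].max()) for y in np.unique(ys)])
print(r.observe())
E
```

```text
top0 [(np.int64(202), np.int64(172), np.int64(178)), (np.int64(203), np.int64(173), np.int64(178)), (np.int64(204), np.int64(173), np.int64(179)), (np.int64(205), np.int64(173), np.int64(179)), (np.int64(206), np.int64(173), np.int64(179)), (np.int64(207), np.int64(173), np.int64(179)), (np.int64(208), np.int64(173), np.int64(179)), (np.int64(209), np.int64(173), np.int64(179)), (np.int64(210), np.int64(174), np.int64(179)), (np.int64(211), np.int64(174), np.int64(180)), (np.int64(212), np.int64(174), np.int64(180)), (np.int64(213), np.int64(174), np.int64(180)), (np.int64(214), np.int64(174), np.int64(180))]
top1 [(np.int64(203), np.int64(176), np.int64(177)), (np.int64(204), np.int64(176), np.int64(177)), (np.int64(205), np.int64(175), np.int64(177)), (np.int64(206), np.int64(174), np.int64(178)), (np.int64(207), np.int64(174), np.int64(178)), (np.int64(208), np.int64(174), np.int64(179)), (np.int64(209), np.int64(174), np.int64(179)), (np.int64(210), np.int64(174), np.int64(179)), (np.int64(211), np.int64(175), np.int64(179)), (np.int64(212), np.int64(175), np.int64(180)), (np.int64(213), np.int64(175), np.int64(180)), (np.int64(214), np.int64(174), np.int64(180))]
{'time_s': 4.6, 'q': array([4.54582371e-01, 2.12366404e-01, 1.77518668e+00, 9.64447498e-05,
       1.15405479e+00, 1.87160600e+00]), 'joint_vel': array([-0.00020636, -0.00119892, -0.00013927, -0.00093093, -0.00147012,
        0.0003544 ]), 'joint_efforts': array([-5.00041075e-03, -6.89854360e+01, -4.90627635e+01,  6.52239978e-04,
        3.50703249e-05,  2.09245727e-04]), 'tool_pos': array([0.44131537, 0.30119519, 0.00643867]), 'tool_rot': array([-3.14151293e+00,  4.06689480e-05,  1.53733661e-01]), 'force': array([-0.21818049,  0.72940937, -0.33711255]), 'wrist_torque': array([-0.00871886,  0.04032607, -0.04394798]), 'grasp_force': 0.0, 'grip_width': 0.00018141067866112145}
```

View pics/s1.png

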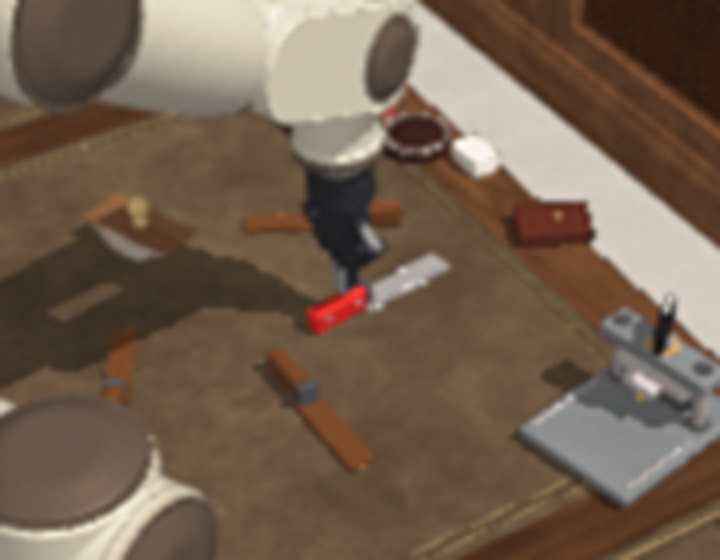

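```bash
python3 - <<'E'
from h import *
s=dict(np.load('scene1.npz')); P=cloud(s); hsv=cv2.cvtColor(s['pixels'],cv2.COLOR_BGR2HSV); hh,S,v=cv2.split(hsv)
m=((hh<5)|(hh>175))&(S>190)&(v>120); m[:170]=0;m[200:]=0;m[:,:220]=0;m[:,250:]=0
Q=P[m]; print(m.sum(),np.median(Q,0),Q.min(0),Q.max(0))
# dark gripper points
d=(v<70); d[:150]=0; d[190:]=0; d[:,:222]=0; d[:,250:]=0
for y in range(150,186,3):
    xs=np.nonzero(d[y])[0]
    if len(xs): print(y,xs.min(),xs.max(),np.round(np.median(P[y,xs],0),3), np.round(P[y,xs][:,1].min(),3))
for u,vv in((236,180),(236,178),(242,170)): print(u,vv,P[vv,u].round(3),s['pixels'][vv,u])
for T in ((.4413,.3012,.0065),(.4413,.3012,.06),(.4297,.2993,.03)): print(proj(s,[T]))
# press check
b=(S<60); 
m=np.zeros_like(b); m[185:240,275:330]=1
for lo,hi in((.085,.102),(.015,.025)):
    k=m&(P[...,2]>lo)&(P[...,2]<hi); print(lo,k.sum(),cv2.minAreaRect((P[k][:,:2]*1000).astype(np.float32)))
E
```

```text
74 [0.41956394 0.29193487 0.02448898] [-2.84199720e-01 -1.11037898e+00 -1.05798813e-03] [0.46287489 0.30798092 1.31340285]
150 249 249 [0.642 0.526 0.003] 0.526
153 226 243 [0.433 0.282 0.208] 0.265
156 227 243 [0.43  0.272 0.201] 0.26
159 227 242 [0.425 0.272 0.188] 0.259
162 226 241 [0.425 0.275 0.17 ] 0.258
165 228 242 [0.432 0.285 0.144] 0.262
168 228 239 [0.425 0.285 0.131] 0.258
171 230 241 [0.432 0.287 0.109] 0.253
174 233 243 [0.436 0.263 0.108] 0.244
177 236 239 [0.435 0.277 0.084] 0.263
180 237 239 [0.446 0.29  0.053] 0.288
183 222 222 [0.403 0.37  0.   ] 0.37
236 180 [0.437 0.291 0.056] [76 76 73]
236 178 [0.435 0.287 0.071] [72 72 72]
242 170 [0.444 0.244 0.14 ] [144 145 149]
[[236.39620888 187.0714405 ]]
[[235.79192033 177.83577769]]
[[234.09700413 184.16438409]]
0.085 227 ((633.529052734375, -22.913864135742188), (46.563697814941406, 148.24757385253906), 9.56577205657959)
0.015 751 ((589.5469970703125, -33.338035583496094), (187.2417755126953, 152.43173217773438), 12.09103012084961)
```

Geometry suggests the fingers may be at the handle whatever the width reading says. A small lift will settle it.

>>> {"api": "play_rows", "payload": {"targets": [[[0, 0, -0.007], [0, 0, 0]], [[0, 0, -0.015], [0, 0, 0]], [[0, 0, -0.025], [0, 0, 0]], [[0, 0, -0.035], [0, 0, 0]], [[0, 0, -0.05], [0, 0, 0]], [[0, 0, -0.05], [0, 0, 0]], [[0, 0, -0.05], [0, 0, 0]]]}}

```text
time_s: 5.3
tool_pos: [0.4415, 0.3013, 0.0568]
tool_rot: [-3.141, -0.001, 0.154]
force: [0.3, 0.1, -1.1]
grip_width: -0.0004
grasp_force: 0.0
```

```bash
python3 - <<'E'
from h import *
s=capture('scene'); np.savez('scene2.npz',**s); P=cloud(s)
hsv=cv2.cvtColor(s['pixels'],cv2.COLOR_BGR2HSV); hh,S,v=cv2.split(hsv)
m=((hh<5)|(hh>175))&(S>190)&(v>120); m[:150]=0;m[200:]=0;m[:,:220]=0;m[:,250:]=0
Q=P[m]; print(m.sum(),np.median(Q,0)); ys,xs=np.nonzero(m);print(xs.mean(),ys.mean(),xs.min(),xs.max(),ys.min(),ys.max())
st=r.observe();print(proj(s,[st['tool_pos']]),{k:st[k] for k in('tool_pos','force','wrist_torque','grip_width','grasp_force')})
a=cv2.resize(s['pixels'][140:210,200:300],(800,560),interpolation=cv2.INTER_CUBIC)
cv2.imwrite('pics/s2.png',a)
E
```

```text
81 [0.4239754  0.29219475 0.02546966]
233.45679012345678 186.679012345679 227 240 181 192
[[235.82347891 178.50401075]] {'tool_pos': array([0.44121252, 0.3011479 , 0.05626307]), 'force': array([-0.26598435,  0.53261599,  0.29852228]), 'wrist_torque': array([ 0.00024007, -0.06247858,  0.03985575]), 'grip_width': -0.0005454514392705019, 'grasp_force': 0.0}
```

View pics/s2.png

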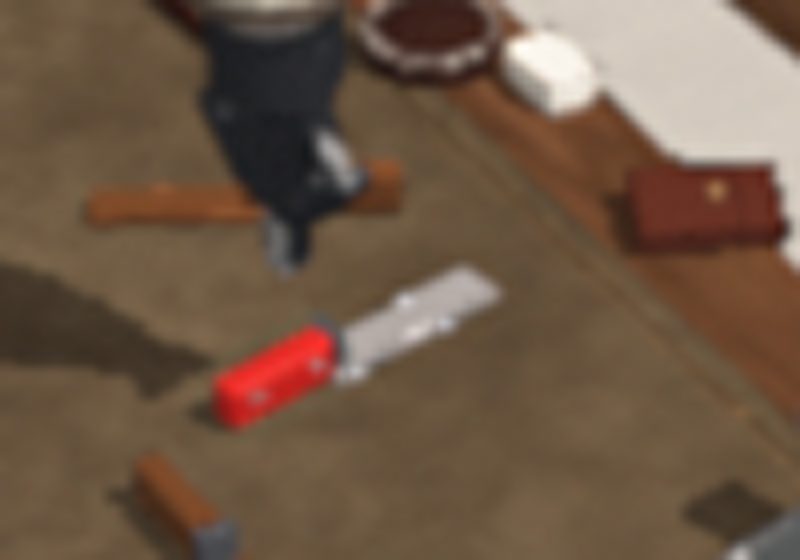

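The gauge has not moved. The shut fingertips appear at px (235.6,173.7) while the reported TCP projects to (235.8,178.5), so the real fingers end short of the reported TCP. I measure it with depth.

```bash
python3 - <<'E'
from h import *
s=dict(np.load('scene2.npz')); P=cloud(s)
for y in range(164,177): print(y,[(x,*P[y,x].round(3),int(s['pixels'][y,x].max())) for x in (234,235,236,237)])
t=r.observe()['tool_pos']
for dz in (0,.01,.02,.03): print(dz,proj(s,[t+[0,0,dz]]))
# top view of gripper body
E
```

```text
164 [(234, np.float64(0.428), np.float64(0.284), np.float64(0.153), 32), (235, np.float64(0.434), np.float64(0.286), np.float64(0.149), 34), (236, np.float64(0.441), np.float64(0.29), np.float64(0.144), 36), (237, np.float64(0.447), np.float64(0.293), np.float64(0.14), 41)]
165 [(234, np.float64(0.431), np.float64(0.29), np.float64(0.143), 34), (235, np.float64(0.435), np.float64(0.288), np.float64(0.143), 34), (236, np.float64(0.437), np.float64(0.284), np.float64(0.144), 38), (237, np.float64(0.434), np.float64(0.268), np.float64(0.156), 41)]
166 [(234, np.float64(0.434), np.float64(0.297), np.float64(0.131), 44), (235, np.float64(0.432), np.float64(0.283), np.float64(0.141), 32), (236, np.float64(0.435), np.float64(0.28), np.float64(0.142), 34), (237, np.float64(0.436), np.float64(0.273), np.float64(0.146), 34)]
167 [(234, np.float64(0.427), np.float64(0.284), np.float64(0.137), 66), (235, np.float64(0.436), np.float64(0.291), np.float64(0.129), 47), (236, np.float64(0.433), np.float64(0.277), np.float64(0.139), 34), (237, np.float64(0.431), np.float64(0.264), np.float64(0.148), 3
[... 1940 characters left out ...]
)]
175 [(234, np.float64(0.479), np.float64(0.391), np.float64(0.001), 106), (235, np.float64(0.48), np.float64(0.382), np.float64(0.006), 107), (236, np.float64(0.486), np.float64(0.383), np.float64(0.003), 106), (237, np.float64(0.495), np.float64(0.39), np.float64(-0.005), 108)]
176 [(234, np.float64(0.476), np.float64(0.385), np.float64(0.0), 106), (235, np.float64(0.481), np.float64(0.385), np.float64(-0.002), 107), (236, np.float64(0.481), np.float64(0.375), np.float64(0.004), 107), (237, np.float64(0.489), np.float64(0.381), np.float64(-0.003), 107)]
0 [[235.82347891 178.50401075]]
0.01 [[235.70856932 176.74634965]]
0.02 [[235.59296217 174.97726791]]
0.03 [[235.47665186 173.19666466]]
```

Measured: the real fingertips sit about 27 mm higher than the reported TCP, while the horizontal position is fine. That explains closing just above the 30 mm handle, so I will correct every height by -27 mm. Next I open, descend to reported z of about -0.021 and close.

>>> {"api": "play_rows", "payload": {"targets": [[[0, 0, 0], [0, 0, 0]], [[0, 0, 0], [0, 0, 0]], [[0, 0, 0], [0, 0, 0]], [[0, 0, 0], [0, 0, 0]], [[0, 0, 0], [0, 0, 0]], [[0, 0, 0], [0, 0, 0]], [[0, 0, 0.01], [0, 0, 0]], [[0, 0, 0.02], [0, 0, 0]], [[0, 0, 0.03], [0, 0, 0]], [[0, 0, 0.04], [0, 0, 0]], [[0, 0, 0.05], [0, 0, 0]], [[0, 0, 0.058], [0, 0, 0]], [[0, 0, 0.065], [0, 0, 0]], [[0, 0, 0.07], [0, 0, 0]], [[0, 0, 0.074], [0, 0, 0]], [[0, 0, 0.077], [0, 0, 0]], [[0, 0, 0.077], [0, 0, 0]], [[0, 0, 0.077], [0, 0, 0]]], "grip": 0}}

```text
time_s: 7.15
tool_pos: [0.4414, 0.3013, -0.0204]
tool_rot: [-3.141, -0.0, 0.154]
force: [-0.7, 0.3, -0.3]
grip_width: 0.0852
grasp_force: 0.0
```

>>> {"api": "play_rows", "payload": {"targets": [[[0, 0, 0], [0, 0, 0]], [[0, 0, 0], [0, 0, 0]], [[0, 0, 0], [0, 0, 0]], [[0, 0, 0], [0, 0, 0]], [[0, 0, 0], [0, 0, 0]], [[0, 0, 0], [0, 0, 0]], [[0, 0, 0], [0, 0, 0]], [[0, 0, 0], [0, 0, 0]], [[0, 0, 0], [0, 0, 0]], [[0, 0, 0], [0, 0, 0]]], "grip": 1}}

```text
time_s: 8.15
tool_pos: [0.4415, 0.3014, -0.0202]
tool_rot: [-3.141, -0.001, 0.154]
force: [-1.6, 0.6, 5.6]
grip_width: 0.0186
grasp_force: 59.7
```

Gripped (width 18.6 mm, 60 N). Lift, then carry in front of the press.

```bash
python3 - <<'E'
from h import *
a=off(PO,PY,-.075-.138); print(a)
t=r.observe()['tool_pos']
plan((t[0],t[1],.06,8.81),(*a,.06,PY))
E
```

```text
[ 0.42823934 -0.06473959]
t 8.15 pos [ 0.4415  0.3014 -0.0202] yaw [-1.7998e+02 -3.0000e-02  8.8100e+00] w 0.0186 F [-1.6  0.6  5.6] q [0.45 0.25 1.8  0.   1.1  1.87]
[ 0.     -0.     -0.0802] [-0.004 -0.006 -0.   ]
[-0.0691  0.3597 -0.0804] [-0.004 -0.006 -0.608]
```

>>> {"api": "play_rows", "payload": {"targets": [[[0, 0, -0.01], [0, 0, 0]], [[0, 0, -0.03], [0, 0, 0]], [[0, 0, -0.055], [0, 0, 0]], [[0, 0, -0.08], [0, 0, 0]], [[-0.005, 0.025, -0.08], [0, 0, -0.05]], [[-0.012, 0.06, -0.08], [0, 0, -0.1]], [[-0.02, 0.1, -0.08], [0, 0, -0.2]], [[-0.028, 0.14, -0.08], [0, 0, -0.25]], [[-0.035, 0.18, -0.08], [0, 0, -0.3]], [[-0.043, 0.22, -0.08], [0, 0, -0.4]], [[-0.05, 0.26, -0.08], [0, 0, -0.45]], [[-0.058, 0.3, -0.08], [0, 0, -0.5]], [[-0.064, 0.33, -0.08], [0, 0, -0.55]], [[-0.069, 0.36, -0.08], [0, 0, -0.61]], [[-0.069, 0.36, -0.08], [0, 0, -0.61]], [[-0.069, 0.36, -0.08], [0, 0, -0.61]], [[-0.069, 0.36, -0.08], [0, 0, -0.61]]]}}

```text
time_s: 9.85
tool_pos: [0.4282, -0.0645, 0.0596]
tool_rot: [-3.141, 0.0, 0.207]
force: [-0.1, 0.8, -1.0]
grip_width: 0.0187
grasp_force: 59.1
```

```bash
python3 - <<'E'
from h import *
c=capture('top'); s=capture('scene'); np.savez('top3.npz',**c); np.savez('scene3.npz',**s)
a=cv2.resize(c['pixels'][110:230,230:350],(400,400),interpolation=cv2.INTER_CUBIC)
b=cv2.resize(s['pixels'][150:250,230:330],(400,400),interpolation=cv2.INTER_CUBIC)
cv2.imwrite('pics/m3.png',np.hstack([a,b]))
p=off(PO,PY,-.075);print('exp tip top',proj(c,[(*p,.088)]),proj(s,[(*p,.088)]))
plan((*off(PO,PY,-.213),.06,PY))
E
```

```text
exp tip top [[279.43128561 157.76727194]] [[302.7691234  205.73525144]]
t 9.95 pos [ 0.4282 -0.0643  0.0595] yaw [-179.99    0.     11.92] w 0.0186 F [-0.3  0.7 -3.2] q [-0.33 -0.05  1.94  0.    1.25  1.04]
[-0.0001  0.0004 -0.0005] [-0.002  0.     0.015]
```

View pics/m3.png

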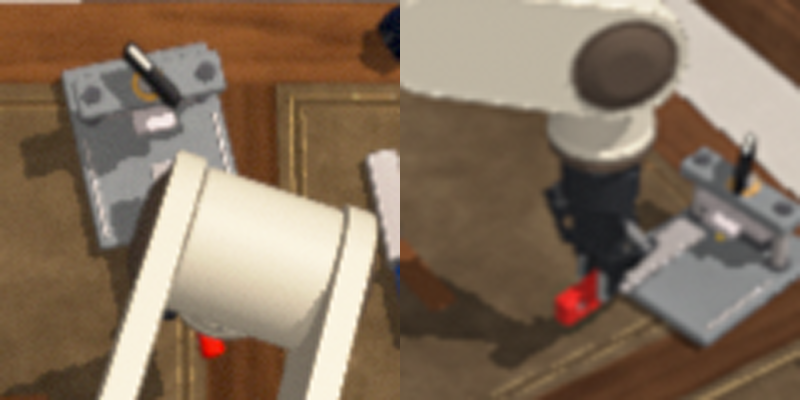

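The gauge is held level in line with the press, its tip at top px (279,158) and scene px (303.7,207.5), close to prediction. A quick tilt and height check from depth, then insert.

```bash
python3 - <<'E'
from h import *
s=dict(np.load('scene3.npz')); P=cloud(s).reshape(-1,3)
a=np.radians(PY); R=np.array([[np.cos(a),np.sin(a)],[-np.sin(a),np.cos(a)]])
q=(P[:,:2]-PO)@R.T; m=(q[:,0]>-.18)&(q[:,0]<-.06)&(abs(q[:,1])<.02)&(P[:,2]>.06)&(P[:,2]<.105)
for lo in np.arange(-.18,-.06,.02):
    k=m&(q[:,0]>=lo)&(q[:,0]<lo+.02); print(round(lo,2),k.sum(),np.round(np.median(P[k,2]) if k.any() else 0,4),np.round(np.median(q[k,1]) if k.any() else 0,4), q[k,0].max() if k.any() else 0)
plan((*off(PO,PY,-.178),.012,PY),(*off(PO,PY,-.168),.002,PY),(*off(PO,PY,-.108),.002,PY),(*off(PO,PY,-.108),-.0005,PY))
E
```

```text
-0.18 12 0.0852 -0.0123 -0.16010489141893347
-0.16 18 0.0883 -0.0105 -0.14011179175520885
-0.14 17 0.0879 -0.0106 -0.12065104180486352
-0.12 27 0.0881 -0.0038 -0.10135798787906583
-0.1 27 0.0877 -0.004 -0.08017975129551085
-0.08 7 0.0851 0.0033 -0.07576439983849646
t 9.95 pos [ 0.4282 -0.0643  0.0595] yaw [-179.99    0.     11.92] w 0.0186 F [-0.3  0.7 -3.2] q [-0.33 -0.05  1.94  0.    1.25  1.04]
[0.0349 0.0005 0.0475] [-0.002  0.     0.015]
[0.0449 0.0005 0.0575] [-0.002  0.     0.015]
[0.1049 0.0005 0.0575] [-0.002  0.     0.015]
[0.1049 0.0005 0.06  ] [-0.002  0.     0.015]
```

>>> {"api": "play_rows", "payload": {"targets": [[[0.01, 0, 0.01], [0, 0, 0]], [[0.02, 0, 0.025], [0, 0, 0]], [[0.03, 0, 0.04], [0, 0, 0]], [[0.035, 0, 0.047], [0, 0, 0]], [[0.037, 0, 0.053], [0, 0, 0]], [[0.04, 0, 0.057], [0, 0, 0]], [[0.045, 0, 0.057], [0, 0, 0]], [[0.053, 0, 0.057], [0, 0, 0]], [[0.061, 0, 0.057], [0, 0, 0]], [[0.069, 0, 0.057], [0, 0, 0]], [[0.077, 0, 0.057], [0, 0, 0]], [[0.085, 0, 0.057], [0, 0, 0]], [[0.093, 0, 0.057], [0, 0, 0]], [[0.1, 0, 0.057], [0, 0, 0]], [[0.105, 0, 0.057], [0, 0, 0]], [[0.105, 0, 0.057], [0, 0, 0]], [[0.105, 0, 0.058], [0, 0, 0]], [[0.105, 0, 0.059], [0, 0, 0]], [[0.105, 0, 0.06], [0, 0, 0]], [[0.105, 0, 0.06], [0, 0, 0]]]}}

```text
time_s: 11.95
tool_pos: [0.5308, -0.0436, -0.0003]
tool_rot: [-3.141, 0.0, 0.207]
force: [-3.4, 0.7, 5.0]
grip_width: 0.0184
grasp_force: 59.9
```

>>> {"api": "play_rows", "payload": {"targets": [[[0, 0, 0], [0, 0, 0]], [[0, 0, 0], [0, 0, 0]], [[0, 0, 0], [0, 0, 0]], [[0, 0, 0], [0, 0, 0]], [[0, 0, 0], [0, 0, 0]], [[0, 0, 0], [0, 0, 0]], [[0, 0, 0], [0, 0, 0]], [[0, 0, 0], [0, 0, 0]], [[0, 0, -0.02], [0, 0, 0]], [[0, 0, -0.05], [0, 0, 0]], [[0, 0, -0.09], [0, 0, 0]], [[0, 0, -0.13], [0, 0, 0]], [[0, 0, -0.17], [0, 0, 0]], [[0, 0, -0.2], [0, 0, 0]], [[-0.05, 0, -0.2], [0, 0, 0]], [[-0.09, 0, -0.2], [0, 0, 0]], [[-0.13, 0, -0.2], [0, 0, 0]], [[-0.15, 0, -0.2], [0, 0, 0]], [[-0.15, 0, -0.2], [0, 0, 0]]], "grip": 0}}

```text
time_s: 13.85
tool_pos: [0.3826, -0.0747, 0.1999]
tool_rot: [3.141, -0.001, 0.206]
force: [0.9, -0.1, 0.0]
grip_width: 0.0857
grasp_force: 0.0
```

```bash
python3 - <<'E'
from h import *
c=capture('top'); s=capture('scene'); np.savez('top4.npz',**c); np.savez('scene4.npz',**s)
a=cv2.resize(c['pixels'][110:230,230:350],(400,400),interpolation=cv2.INTER_CUBIC)
b=cv2.resize(s['pixels'][150:250,230:330],(400,400),interpolation=cv2.INTER_CUBIC)
cv2.imwrite('pics/m4.png',np.hstack([a,b]))
a=np.radians(PY); R=np.array([[np.cos(a),np.sin(a)],[-np.sin(a),np.cos(a)]])
for n,d in(('top',c),('scene',s)):
    hsv=cv2.cvtColor(d['pixels'],cv2.COLOR_BGR2HSV); hh,S,v=cv2.split(hsv)
    P=cloud(d); q=(P[...,:2]-PO)@R.T
    m=((hh<5)|(hh>175))&(S>180)&(v>110)&(abs(q[...,1])<.06)&(q[...,0]>-.25)&(q[...,0]<0)
    print(n,'red',m.sum(), q[m].min(0) if m.any() else '',q[m].max(0) if m.any() else '',np.percentile(P[m][:,2],[10,50,95]) if m.any() else '')
    m=(abs(q[...,1])<.012)&(q[...,0]>-.078)&(q[...,0]<-.03)&(P[...,2]<.05); print('blade z',np.median(P[m][:,2]),m.sum())
    for lo,hi in((.125,.15),):
        m=(abs(q[...,1])<.05)&(abs(q[...,0])<.05)&(P[...,2]>lo)&(P[...,2]<hi); print('knob',m.sum(),cv2.minAreaRect((P[m][:,:2]*1000).astype(np.float32)))
plan()
E
```

```text
top red 97 [-0.20031216 -0.00954767] [-0.08971265  0.05895617] [0.04507325 0.04896696 0.05373082]
blade z 0.028121615958388024 90
knob 115 ((636.6048583984375, -20.733413696289062), (71.57360076904297, 14.986072540283203), 40.29372787475586)
scene red 91 [-0.16363722 -0.01459126] [-0.08873364  0.00364104] [0.02916307 0.04557349 0.05354039]
blade z 0.030000875957561735 42
knob 47 ((636.3573608398438, -21.999858856201172), (77.38105773925781, 13.380013465881348), 42.70942306518555)
t 13.95 pos [ 0.3844 -0.0745  0.1998] yaw [ 1.7997e+02 -6.0000e-02  1.1820e+01] w 0.0854 F [ 1.4  0.2 -0.3] q [-0.39 -0.25  1.81  0.    1.57  0.98]
```

View pics/m4.png

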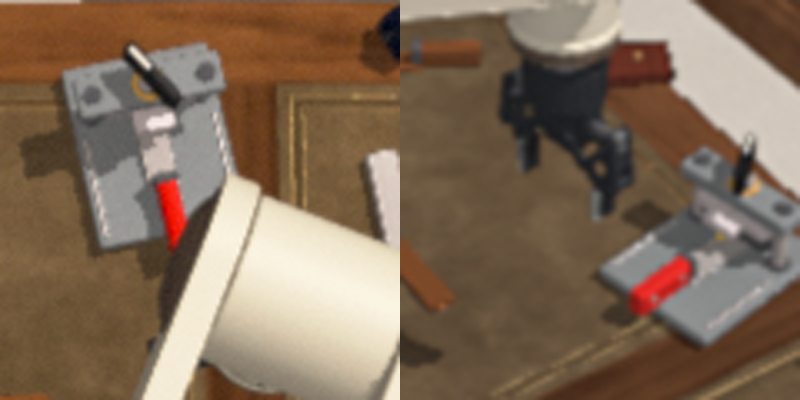

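The gauge is in place: red handle at top crop (172,215), blade under the bar, tip at about +27 mm, top of blade at z .028, flat. The knob is unchanged at about 42°. Next I go over the knob at yaw 42.

```bash
python3 - <<'E'
from h import *
plan((.6366,-.021,.2,42),(.6366,-.021,.085,42))
E
```

```text
t 13.95 pos [ 0.3844 -0.0745  0.1998] yaw [ 1.7997e+02 -6.0000e-02  1.1820e+01] w 0.0854 F [ 1.4  0.2 -0.3] q [-0.39 -0.25  1.81  0.    1.57  0.98]
[ 0.2578 -0.0007  0.    ] [ 0.009 -0.01  -6.036]
[ 0.2577 -0.0008  0.115 ] [ 0.009 -0.01  -6.036]
```

>>> {"api": "play_rows", "payload": {"targets": [[[0.02, 0, 0], [0, 0, -0.5]], [[0.05, 0, 0], [0, 0, -1.2]], [[0.09, 0, 0], [0, 0, -2.1]], [[0.13, 0, 0], [0, 0, -3]], [[0.17, 0, 0], [0, 0, -4]], [[0.21, 0, 0], [0, 0, -5]], [[0.24, 0, 0], [0, 0, -5.6]], [[0.258, 0, 0], [0, 0, -6.04]], [[0.258, 0, 0], [0, 0, -6.04]], [[0.258, 0, 0], [0, 0, -6.04]], [[0.258, 0, 0.02], [0, 0, -6.04]], [[0.258, 0, 0.04], [0, 0, -6.04]], [[0.258, 0, 0.06], [0, 0, -6.04]], [[0.258, 0, 0.08], [0, 0, -6.04]], [[0.258, 0, 0.095], [0, 0, -6.04]], [[0.258, 0, 0.105], [0, 0, -6.04]], [[0.258, 0, 0.11], [0, 0, -6.04]], [[0.258, 0, 0.114], [0, 0, -6.04]], [[0.258, 0, 0.114], [0, 0, -6.04]], [[0.258, 0, 0.114], [0, 0, -6.04]]]}}

```text
time_s: 15.95
tool_pos: [0.637, -0.0214, 0.086]
tool_rot: [3.141, -0.001, 0.734]
force: [0.2, -0.4, 0.1]
grip_width: 0.0851
grasp_force: 0.0
```

```bash
python3 - <<'E'
from h import *
plan((.6366,-.021,.086,42))
E
```

```text
t 15.95 pos [ 0.637  -0.0214  0.086 ] yaw [ 1.7997e+02 -3.0000e-02  4.2060e+01] w 0.0851 F [ 0.2 -0.4  0.1] q [-0.15  0.34  1.44  0.    1.36  0.68]
[-0.     -0.0005  0.    ] [ 0.006 -0.006  0.011]
```

Close on the knob.

>>> {"api": "play_rows", "payload": {"targets": [[[0, 0, 0], [0, 0, 0]], [[0, 0, 0], [0, 0, 0]], [[0, 0, 0], [0, 0, 0]], [[0, 0, 0], [0, 0, 0]], [[0, 0, 0], [0, 0, 0]], [[0, 0, 0], [0, 0, 0]], [[0, 0, 0], [0, 0, 0]], [[0, 0, 0], [0, 0, 0]], [[0, 0, 0], [0, 0, 0]], [[0, 0, 0], [0, 0, 0]]], "grip": 1}}

```text
time_s: 16.95
tool_pos: [0.6363, -0.0209, 0.0856]
tool_rot: [-3.14, 0.0, 0.734]
force: [-5.9, 4.1, 5.1]
grip_width: 0.0125
grasp_force: 58.9
```

Knob gripped. Turn clockwise 74° (14.75 units, positive about tool z), slowing at the end.

>>> {"api": "play_rows", "payload": {"targets": [[[0, 0, 0], [0, 0, 0.5]], [[0, 0, 0], [0, 0, 1.3]], [[0, 0, 0], [0, 0, 2.2]], [[0, 0, 0], [0, 0, 3.2]], [[0, 0, 0], [0, 0, 4.2]], [[0, 0, 0], [0, 0, 5.2]], [[0, 0, 0], [0, 0, 6.2]], [[0, 0, 0], [0, 0, 7.2]], [[0, 0, 0], [0, 0, 8.2]], [[0, 0, 0], [0, 0, 9.2]], [[0, 0, 0], [0, 0, 10.1]], [[0, 0, 0], [0, 0, 10.9]], [[0, 0, 0], [0, 0, 11.6]], [[0, 0, 0], [0, 0, 12.2]], [[0, 0, 0], [0, 0, 12.8]], [[0, 0, 0], [0, 0, 13.4]], [[0, 0, 0], [0, 0, 13.9]], [[0, 0, 0], [0, 0, 14.4]], [[0, 0, 0], [0, 0, 14.75]], [[0, 0, 0], [0, 0, 14.75]]]}}

```text
time_s: 18.95
tool_pos: [0.6363, -0.0208, 0.0857]
tool_rot: [-3.141, 0.001, -0.554]
force: [-5.9, 4.2, 5.3]
grip_width: 0.0129
grasp_force: 59.0
```

>>> {"api": "play_rows", "payload": {"targets": [[[0, 0, 0], [0, 0, 0]], [[0, 0, 0], [0, 0, 0]], [[0, 0, 0], [0, 0, 0]], [[0, 0, 0], [0, 0, 0]], [[0, 0, 0], [0, 0, 0]], [[0, 0, 0], [0, 0, 0]]]}}

```text
time_s: 19.55
tool_pos: [0.6362, -0.0208, 0.0857]
tool_rot: [-3.141, 0.001, -0.553]
force: [-6.9, 3.6, 6.5]
grip_width: 0.0128
grasp_force: 59.0
```

>>> {"api": "play_rows", "payload": {"targets": [[[0, 0, 0], [0, 0, 0]], [[0, 0, 0], [0, 0, 0]], [[0, 0, 0], [0, 0, 0]], [[0, 0, 0], [0, 0, 0]], [[0, 0, 0], [0, 0, 0]], [[0, 0, 0], [0, 0, 0]], [[0, 0, 0], [0, 0, 0]], [[0, 0, 0], [0, 0, 0]], [[0, 0, -0.02], [0, 0, 0]], [[0, 0, -0.045], [0, 0, 0]], [[0, 0, -0.08], [0, 0, 0]], [[0, 0, -0.12], [0, 0, 0]], [[0, 0, -0.13], [0, 0, 0]], [[0, 0, -0.13], [0, 0, 0]]], "grip": 0}}

```text
time_s: 20.95
tool_pos: [0.6374, -0.0215, 0.2172]
tool_rot: [-3.14, -0.003, -0.553]
force: [-0.4, 0.7, -0.3]
grip_width: 0.085
grasp_force: 0.0
```

```bash
python3 - <<'E'
from h import *
plan((*off(PO,PY,-.253),.215,PY),(*off(PO,PY,-.108),.215,PY))
E
```

```text
t 20.95 pos [ 0.6374 -0.0215  0.2172] yaw [-1.7992e+02 -1.6000e-01 -3.1690e+01] w 0.085 F [-0.4  0.7 -0.3] q [-0.15  0.28  1.25  0.    1.61  1.97]
[-0.1842  0.1742  0.0015] [-2.000e-03 -3.700e-02 -8.708e+00]
[-0.0791  0.0744  0.0019] [-2.000e-03 -3.700e-02 -8.708e+00]
```

>>> {"api": "play_rows", "payload": {"targets": [[[-0.02, 0.019, 0], [0, 0, -1]], [[-0.045, 0.042, 0], [0, 0, -2.2]], [[-0.07, 0.066, 0], [0, 0, -3.4]], [[-0.095, 0.09, 0], [0, 0, -4.6]], [[-0.12, 0.113, 0], [0, 0, -5.8]], [[-0.145, 0.137, 0], [0, 0, -7]], [[-0.17, 0.161, 0], [0, 0, -8.1]], [[-0.184, 0.174, 0], [0, 0, -8.7]], [[-0.184, 0.174, 0], [0, 0, -8.7]], [[-0.184, 0.174, 0], [0, 0, -8.7]]]}}

```text
time_s: 21.95
tool_pos: [0.3886, -0.0727, 0.2146]
tool_rot: [-3.141, 0.0, 0.205]
force: [0.5, -0.3, -0.0]
grip_width: 0.0853
grasp_force: 0.0
```

```bash
python3 - <<'E'
from h import *
c=capture('top'); s=capture('scene')
a=cv2.resize(c['pixels'][110:230,230:350],(400,400),interpolation=cv2.INTER_CUBIC)
b=cv2.resize(s['pixels'][170:240,270:340],(400,400),interpolation=cv2.INTER_CUBIC)
cv2.imwrite('pics/m5.png',np.hstack([a,b]))
a=np.radians(PY); R=np.array([[np.cos(a),np.sin(a)],[-np.sin(a),np.cos(a)]])
for n,d in(('top',c),('scene',s)):
    hsv=cv2.cvtColor(d['pixels'],cv2.COLOR_BGR2HSV); hh,S,v=cv2.split(hsv)
    P=cloud(d); q=(P[...,:2]-PO)@R.T
    m=((hh<5)|(hh>175))&(S>180)&(v>110)&(abs(q[...,1])<.03)&(q[...,0]>-.18)&(q[...,0]<0)
    if m.any(): print(n,'red',m.sum(), q[m].min(0),q[m].max(0),np.percentile(P[m][:,2],[10,50,95]))
    m=(abs(q[...,1])<.05)&(abs(q[...,0])<.05)&(P[...,2]>.125)&(P[...,2]<.15); k=cv2.minAreaRect((P[m][:,:2]*1000).astype(np.float32)); print('knob',m.sum(),k)
plan((*off(PO,PY,-.108),.215,PY),(*off(PO,PY,-.108),.0005,PY))
E
```

```text
top red 79 [-0.14029721 -0.00927894] [-0.08920725  0.00924223] [0.04612633 0.04982629 0.05388783]
knob 107 ((635.9208984375, -20.41620635986328), (14.131879806518555, 69.65576171875), 58.15583038330078)
scene red 92 [-0.16146605 -0.01455811] [-0.08784929  0.00417167] [0.03013394 0.04447181 0.05336506]
knob 70 ((633.9244384765625, -23.811328887939453), (20.971698760986328, 69.58822631835938), 58.13801193237305)
t 22.05 pos [ 0.3891 -0.0726  0.2147] yaw [-1.7996e+02  5.0000e-02  1.1770e+01] w 0.0855 F [ 0.1 -0.3 -0.3] q [-0.38 -0.24  1.78  0.    1.6   0.99]
[ 1.449e-01  1.000e-04 -4.000e-04] [-0.008  0.009 -0.016]
[0.1451 0.0003 0.2141] [-0.008  0.009 -0.016]
```

View pics/m5.png

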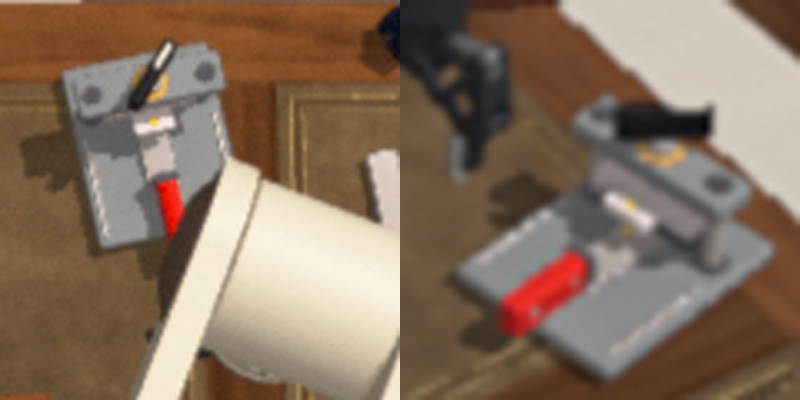

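The knob now lies at -31.9° world, so q is about 2.16. The gauge is unmoved and the yellow pin has risen at crop (628,205). Regrasp the handle.

>>> {"api": "play_rows", "payload": {"targets": [[[0.03, 0, 0], [0, 0, 0]], [[0.07, 0, 0], [0, 0, 0]], [[0.11, 0, 0.02], [0, 0, 0]], [[0.135, 0, 0.05], [0, 0, 0]], [[0.145, 0, 0.085], [0, 0, 0]], [[0.145, 0, 0.12], [0, 0, 0]], [[0.145, 0, 0.15], [0, 0, 0]], [[0.145, 0, 0.17], [0, 0, 0]], [[0.145, 0, 0.185], [0, 0, 0]], [[0.145, 0, 0.197], [0, 0, 0]], [[0.145, 0, 0.206], [0, 0, 0]], [[0.145, 0, 0.211], [0, 0, 0]], [[0.145, 0, 0.2135], [0, 0, 0]], [[0.145, 0, 0.2135], [0, 0, 0]], [[0.145, 0, 0.2135], [0, 0, 0]]]}}

```text
time_s: 23.55
tool_pos: [0.531, -0.0431, 0.0025]
tool_rot: [3.141, -0.001, 0.206]
force: [0.7, -0.3, 0.8]
grip_width: 0.0855
grasp_force: 0.0
```

>>> {"api": "play_rows", "payload": {"targets": [[[0, 0, 0], [0, 0, 0]], [[0, 0, 0], [0, 0, 0]], [[0, 0, 0], [0, 0, 0]], [[0, 0, 0], [0, 0, 0]], [[0, 0, 0], [0, 0, 0]], [[0, 0, 0], [0, 0, 0]], [[0, 0, 0], [0, 0, 0]], [[0, 0, 0], [0, 0, 0]], [[0, 0, 0], [0, 0, 0]], [[0, 0, 0], [0, 0, 0]]], "grip": 1}}

```text
time_s: 24.55
tool_pos: [0.5307, -0.043, 0.0022]
tool_rot: [-3.142, -0.0, 0.206]
force: [-2.7, 0.5, 5.6]
grip_width: 0.0187
grasp_force: 59.7
```

Draw straight out 75 mm, slowly.

>>> {"api": "play_rows", "payload": {"targets": [[[-0.003, 0, 0], [0, 0, 0]], [[-0.008, 0, 0], [0, 0, 0]], [[-0.014, 0, 0], [0, 0, 0]], [[-0.02, 0, 0], [0, 0, 0]], [[-0.026, 0, 0], [0, 0, 0]], [[-0.032, 0, 0], [0, 0, 0]], [[-0.038, 0, 0], [0, 0, 0]], [[-0.044, 0, 0], [0, 0, 0]], [[-0.05, 0, 0], [0, 0, 0]], [[-0.056, 0, 0], [0, 0, 0]], [[-0.064, 0, 0], [0, 0, 0]], [[-0.075, 0, 0], [0, 0, 0]], [[-0.09, 0, 0], [0, 0, 0]], [[-0.1, 0, -0.01], [0, 0, 0]], [[-0.105, 0, -0.03], [0, 0, 0]], [[-0.105, 0, -0.055], [0, 0, 0]], [[-0.105, 0, -0.06], [0, 0, 0]], [[-0.105, 0, -0.06], [0, 0, 0]]]}}

```text
time_s: 26.35
tool_pos: [0.4276, -0.0647, 0.062]
tool_rot: [3.141, -0.0, 0.206]
force: [0.0, -0.3, -2.2]
grip_width: 0.0186
grasp_force: 58.9
```

```bash
python3 - <<'E'
from h import *
plan((.4413,.3012,.062,8.8),(.4413,.3012,-.0175,8.8))
E
```

```text
t 26.35 pos [ 0.4276 -0.0647  0.062 ] yaw [ 1.7998e+02 -3.0000e-02  1.1800e+01] w 0.0186 F [ 0.  -0.3 -2.2] q [-0.33 -0.06  1.94 -0.    1.26  1.04]
[ 8.830e-02 -3.554e-01 -1.000e-04] [ 0.003 -0.005  0.6  ]
[ 0.0882 -0.3554  0.0794] [ 0.003 -0.005  0.6  ]
```

>>> {"api": "play_rows", "payload": {"targets": [[[0, -0.015, 0], [0, 0, 0]], [[0, -0.045, 0], [0, 0, 0.1]], [[0, -0.085, 0], [0, 0, 0.15]], [[0.01, -0.125, 0], [0, 0, 0.2]], [[0.02, -0.165, 0], [0, 0, 0.3]], [[0.035, -0.205, 0], [0, 0, 0.35]], [[0.05, -0.245, 0], [0, 0, 0.4]], [[0.065, -0.285, 0], [0, 0, 0.5]], [[0.08, -0.325, 0], [0, 0, 0.55]], [[0.088, -0.355, 0], [0, 0, 0.6]], [[0.088, -0.355, 0.01], [0, 0, 0.6]], [[0.088, -0.355, 0.025], [0, 0, 0.6]], [[0.088, -0.355, 0.04], [0, 0, 0.6]], [[0.088, -0.355, 0.053], [0, 0, 0.6]], [[0.088, -0.355, 0.063], [0, 0, 0.6]], [[0.088, -0.355, 0.07], [0, 0, 0.6]], [[0.088, -0.355, 0.075], [0, 0, 0.6]], [[0.088, -0.355, 0.078], [0, 0, 0.6]], [[0.088, -0.355, 0.079], [0, 0, 0.6]], [[0.088, -0.355, 0.079], [0, 0, 0.6]]]}}

```text
time_s: 28.35
tool_pos: [0.4415, 0.301, -0.0168]
tool_rot: [-3.141, -0.0, 0.154]
force: [-0.3, -1.0, -1.5]
grip_width: 0.0186
grasp_force: 59.2
```

>>> {"api": "play_rows", "payload": {"targets": [[[0, 0, 0.0005], [0, 0, 0]], [[0, 0, 0.001], [0, 0, 0]], [[0, 0, 0.001], [0, 0, 0]], [[0, 0, 0.001], [0, 0, 0]]]}}

```text
time_s: 28.75
tool_pos: [0.4416, 0.301, -0.0178]
tool_rot: [-3.141, -0.0, 0.154]
force: [-1.1, -0.6, 2.7]
grip_width: 0.0187
grasp_force: 59.6
```

Desk contact. Release and lift clear.

>>> {"api": "play_rows", "payload": {"targets": [[[0, 0, 0], [0, 0, 0]], [[0, 0, 0], [0, 0, 0]], [[0, 0, 0], [0, 0, 0]], [[0, 0, 0], [0, 0, 0]], [[0, 0, 0], [0, 0, 0]], [[0, 0, 0], [0, 0, 0]], [[0, 0, 0], [0, 0, 0]], [[0, 0, 0], [0, 0, 0]], [[0, 0, -0.02], [0, 0, 0]], [[0, 0, -0.05], [0, 0, 0]], [[0, 0, -0.09], [0, 0, 0]], [[0, 0, -0.13], [0, 0, 0]], [[0, 0, -0.17], [0, 0, 0]], [[0, 0, -0.2], [0, 0, 0]], [[0, 0, -0.2], [0, 0, 0]], [[0, 0, -0.2], [0, 0, 0]]], "grip": 0}}

```text
time_s: 30.35
tool_pos: [0.4415, 0.301, 0.1821]
tool_rot: [-3.141, -0.001, 0.154]
force: [0.2, 0.8, -1.0]
grip_width: 0.0853
grasp_force: 0.0
```

```bash
python3 - <<'E'
from h import *
c=capture('top'); s=capture('scene')
a=cv2.resize(c['pixels'][100:240,140:380],(480,280)); b=cv2.resize(s['pixels'][120:260,200:360],(320,280)); cv2.imwrite('pics/m6.png',np.hstack([a,b]))
a=np.radians(PY); R=np.array([[np.cos(a),np.sin(a)],[-np.sin(a),np.cos(a)]])
P=cloud(c); q=(P[...,:2]-PO)@R.T
m=(abs(q[...,1])<.05)&(abs(q[...,0])<.05)&(P[...,2]>.125)&(P[...,2]<.15); print('knob',m.sum(),cv2.minAreaRect((P[m][:,:2]*1000).astype(np.float32)))
P=cloud(s); g=(P[...,:2]-G0); a=np.radians(GY); g=g@np.array([[np.cos(a),np.sin(a)],[-np.sin(a),np.cos(a)]]).T
for lo,hi in((-.04,-.01),(-.01,.03),(.05,.09),(.09,.14)):
    m=(g[...,0]>lo)&(g[...,0]<hi)&(abs(g[...,1])<.008)&(P[...,2]<.06); print(lo,m.sum(),np.median(P[m][:,2]))
print(r.observe()['time_s'])
E
```

```text
knob 108 ((636.0828857421875, -20.077375411987305), (14.62106704711914, 69.97494506835938), 58.73176193237305)
-0.04 25 0.024638432942782007
-0.01 31 0.02277682928659397
0.05 21 0.007721940092014101
0.09 26 0.007173198085260957
30.45
```

View pics/m6.png

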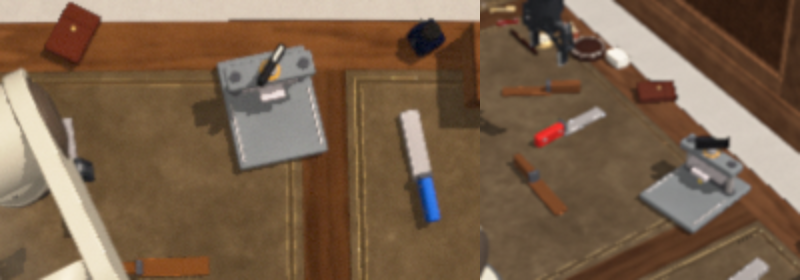

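The red gauge lies flat on the desk (scene crop (570,125)), clear of the press. The knob is at -31.3° (q about 2.15), and the blue gauge, bottle and case have not moved. Handing in.

```bash
python3 -c "
from workcell import r
print(r.hand_in())"
```

```text
the job is handed in; nothing more can be done
None
```

The job is handed in, but the hand-in returned no verdict: the knob was left at about 2.15 rad, inside the 1.88–2.57 window, the red gauge lies flat on the desk clear of the press, and the blue gauge, ink bottle and card case look unmoved in the last picture.

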